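# Change over the bottle-cap tub

## Robot

A 7-joint arm with a two-finger parallel gripper is mounted at the origin on the work surface. World frame = base frame: x ahead of the robot, y to its left, z up, the work surface at z = 0. Lengths are in mm, angles in rad, forces in N, time in s.
With the tool pointing down it reaches from about 400 to 850 mm from the base axis. Payload 4.5 kg.
Tool frame: the origin (TCP) lies on the front face of the gripper's body, between the roots of the fingers; the fingertips stand 64 mm ahead of it and the grasp point (between the pads) lies 45 mm ahead of it; z points along the fingers, y is the line along which they close (so a half turn about z gives the same grasp; the last joint's range is limited). The gripper opens to 88 mm and grips with 3 to 60 N. Pads are 18 mm wide; open, the fingers measure 123 mm over their backs; the gripper's body (75 mm by 187 mm) begins 45 mm behind the grasp point.
Start: joints at [-1.315, 0.689, -0.195, 1.565, 0.157, 0.902, -0.215], TCP at [137.469, 609.713, 302.743] pointing down, gripper open.
Joint ranges: [-3.01, 3.01], [-0.46, 2.08], [-1.47, 1.51], [0.13, 2.56], [-1, 4.14], [0.04, 2.09], [-2.66, 2.66]. Speed limits (rad/s): [2.57, 2.57, 3.14, 3.14, 3.14, 3.14, 3.14].

## Interface

Orientations are given as a unit quaternion [w, x, y, z].
In Python, from cell import ctrl gives the robot as it stands.
- The arm moves only by the tool servo_tool, never from a script. Its argument "moves" is a list of rows, each an object of numbers: "gripper": the opening, from -1 (shut) to 1 (fully open); "tx", "ty", "tz": the shift along the tool's x, y, z in m; "spin": the turn about the tool's z in degrees. In form: [{"gripper": .., "tx": .., "ty": .., "tz": .., "spin": ..}, ...]. A call has exactly 5 rows; each row shifts and turns the commanded pose from where the row before left it, along the tool's axes as they then stand; what a row does not reach is not made up. A row lasts 1/12 s, in which the tool goes at most 41.7 mm and 7.16 degrees, less where a joint would pass 70% of its speed; a pose out of reach is approached as far as the arm can. A call is refused whole if a number of a shift passes 0.0417 or a number of a turn 7.16, either way. A call with a gripper value outside its range is refused whole. The fingers move at their own pace and stop on an object; "force" is the grip in N (left out, the last holds). Time passes only in rows, so rows that do not move let the fingers close, or fill a call up. It gives the time, the measured TCP pose, the force, the opening and the grip force at its end, in the units of the state.
- ctrl.observe(): the state, without advancing time (a new reading comes with each control period).
- ctrl.snapshot(name): name is "side" or "top" or "wrist"; returns a dict with "pixels" (384x512x3 uint8, blue, green, red), "mtx" (3x3 intrinsics, pixels), "k1" (the pictures are not rectified: a ray, as slopes to the right and down, at radius r is drawn at 1 + k1 r^2 times it, then the intrinsics apply), "R" (3x3) and "t" (3): a world point X has camera coordinates R X + t. Camera axes: x right, y down, z forward; pixel columns grow to the right and rows downward; lengths in mm; the calibration is good to about 2 mm. A picture is of the moment at which its call begins. There is no depth.
- ctrl.sign_off(): hands the job in; it is judged then, once.
The state is a dict: "time": time; "qpos": joint angles; "joint_vel": joint speeds; "joint_efforts": joint torques, N m; "ee_pos": TCP position; "orientation": TCP orientation; "ft_force": force on the tool from outside, world axes, zero at the start; "wrist_torque": the same for the moment, N m; "width": finger opening in mm; "finger_force": force on a finger pad.
Only numpy, scipy, OpenCV 4.12 (cv2) and the standard library are available. Lean on these libraries where they do the work, as an engineer would, in place of code of your own. Each camera call takes 0.05 s, during which the arm holds its last target. There are 200 camera calls.

## Task

The yellow tub has its batch of bottle caps. First move the orange funnel from it to the empty green tub, so that it hangs centred and upright in that tub's mouth, then put the loose blue lid on the yellow tub so that it sits fully home and level. Set both down gently, keep both tubs standing where they are, and leave the bottle, the wooden block and the tray undisturbed.

Things in the scene. Friction and masses are not known exactly. Their poses are not given: they have to be found in the camera images.
- yellow_tub: Loose yellow round plastic tub, open at the top, with a layer of bottle caps 40 mm deep in it; outer diameter 140 mm, wall 4 mm, inner diameter at the mouth 132 mm, 115 mm high, 0.8 kg. Origin at the centre of its underside, z up. The funnel hangs in its mouth at the start.
- green_tub: Loose green round plastic tub, empty, same shape, size and mass as the yellow one. Origin at the centre of its underside, z up.
- lid: Loose blue round lid, 0.22 kg: disc 156 mm diameter, 6 mm thick (10 to 16 mm above origin); under it a tapered plug 10 mm deep, diameter 108 (bottom) to 122 mm, that enters a tub mouth. White bridge handle: bar 90 mm along x, 14 mm wide, 40 to 54 mm above origin, on end posts. Origin: centre of plug underside, z up; seated on a tub it is 105 mm above the tub origin (disc on rim).
- funnel: Loose orange funnel, 0.13 kg: spout diameter 30 mm at the bottom, 36 mm at 15 mm height, then a cone to 164 mm diameter at 85 mm height, wall 4 mm, six small ribs outside. Bridge handle over its mouth: bar 164 mm along x, 14 mm wide, 116 to 130 mm above origin. Origin: centre of the spout bottom, z up; hanging in a tub mouth (cone on rim) it is about 49 mm above the tub origin.
- bottle: Clear plastic bottle with a blue cap standing on the table (before the four fixed 190 mm high bins at the back), 66 mm in diameter, 200 mm high; origin at the centre of its underside. Leave alone.
- block: Light wooden block, 60 x 110 x 45 mm (x, y, z), lying on the table; origin at the centre of its underside. Leave alone.
- tray: Shallow aluminium tray, 220 x 160 mm, 30 mm high, with a few caps in it; origin at the centre of its underside. Leave alone.
Not all that is in view belongs to the job. Of the things that look like the funnel, the largest one is meant.

How it is judged (in metres and radians):
On the way, in this order (a step that is already met when the one before it is completed fails the run):
1. the funnel hangs released, centred and upright in the green tub's mouth (horizontal distance between funnel and green_tub below 0.012 m and z of funnel in the frame of green_tub between 0.04 and 0.058 m and angle between funnel's own z axis and vertical below 0.12 rad and contact force between the fingers and funnel below 0.2 N), for 0.2 s.
2. the lid sits seated and level on the yellow tub, released (horizontal distance between lid and yellow_tub below 0.009 m and z of lid in the frame of yellow_tub between 0.101 and 0.109 m and angle between lid's own z axis and vertical below 0.05 rad and contact force between the fingers and lid below 0.2 N), for 0.2 s.
At the end, for the whole second after the job is handed in: Lid on the yellow tub: centred within 9 mm, origin 105 +-4 mm above the tub's, level within 0.05 rad. Funnel in the green tub: centred within 12 mm, origin 49 +-9 mm above the tub's, upright within 0.12 rad. Both tubs stand on the table, tilted under 0.05 rad; all at rest (horizontal distance between lid and yellow_tub below 0.009 m and z of lid in the frame of yellow_tub between 0.101 and 0.109 m and angle between each of lid, yellow_tub, green_tub's own z axis and vertical below 0.05 rad and horizontal distance between funnel and green_tub below 0.012 m and z of funnel in the frame of green_tub between 0.04 and 0.058 m and angle between funnel's own z axis and vertical below 0.12 rad and height (world z) of each of yellow_tub, green_tub below 0.008 m and linear speed of each of lid, funnel, yellow_tub, green_tub below 0.02 m/s); the robot touches nothing.
It fails at once if a tub is shifted by more than 50 mm or tipped by more than 0.3 rad (distance of any of yellow_tub, green_tub from where it was at the start of the episode above 0.05 m or angle between any of yellow_tub, green_tub's own z axis and vertical above 0.3 rad).
It fails at once if the bottle, the block or the tray is shifted by more than 30 mm, or the bottle tipped by more than 0.3 rad (distance of any of bottle, block, tray from where it was at the start of the episode above 0.03 m or angle between bottle's own z axis and vertical above 0.3 rad).
It fails at once if the lid or the funnel is dropped or pressed onto a tub with more than 45 N (contact force between any of lid, funnel and yellow_tub above 45 N or contact force between any of lid, funnel and green_tub above 45 N).
It also fails if it takes over 72 s, if anything falls off the work surface, if the arm or the gripper's body presses on something with over 40 N, if the wrist force passes 120 N, or if a joint passes its speed limit or range.

## Working session

There is one attempt and no reset: what is moved stays moved. The work goes in short steps, Python scripts to look and compute and a tool call to move; the robot and the scene stay as the last step left them, time stands still between calls to the robot, and variables do not carry over. Pictures are saved under pics/ and viewed, at most 11 in all, crops included, and the job is handed in when it is done.

Besides the shell and the picture viewer there is one more tool, called after "Call:" as a command line: name --argument value ..., lists and objects as JSON in quotes. servo_tool: Moves the arm, as the interface text tells. Its arguments: {"type":"object","properties":{"moves":{"type":"array"},"force":{"type":"number"}},"required":["moves"]}

```bash
mkdir -p pics
cat > h.py <<'E'
import numpy as np, cv2, pickle
from cell import ctrl
def snap(n):
    s=ctrl.snapshot(n); s={k:(np.array(v) if k!='k1' else v) for k,v in s.items()}
    return s
def ray(s,uv):
    K=s['mtx']; d=np.array([(uv[0]-K[0,2])/K[0,0],(uv[1]-K[1,2])/K[1,1]]); 
    r=np.linalg.norm(d); x=r
    for _ in range(20): x=r/(1+s['k1']*x*x)
    d=d*(x/r if r>0 else 1)
    R=s['R'].reshape(3,3); t=s['t'].ravel()
    return -R.T@t, R.T@np.array([d[0],d[1],1])
def onz(s,uv,z):
    c,d=ray(s,uv); return c+d*(z-c[2])/d[2]
def tri(s1,a,s2,b):
    c1,d1=ray(s1,a); c2,d2=ray(s2,b); d1/=np.linalg.norm(d1); d2/=np.linalg.norm(d2)
    M=np.stack([d1,-d2],1); l=np.linalg.lstsq(M,c2-c1,rcond=None)[0]
    p=c1+l[0]*d1;q=c2+l[1]*d2
    return (p+q)/2,np.linalg.norm(p-q)
def proj(s,X):
    R=s['R'].reshape(3,3); p=R@np.asarray(X,float)+s['t'].ravel(); d=p[:2]/p[2]; d=d*(1+s['k1']*(d@d))
    return s['mtx'][:2,:2]@d+s['mtx'][:2,2]
E
python3 - <<'E'
from h import *
S={n:snap(n) for n in('side','top','wrist')}
pickle.dump(S,open('s0.pkl','wb'))
a=np.hstack([S['side']['pixels'],S['top']['pixels']]);
for n in S: cv2.imwrite(f'pics/{n}0.png',S[n]['pixels']); print(n,S[n]['k1'],(-S[n]['R'].reshape(3,3).T@S[n]['t'].ravel()).round())
o=ctrl.observe(); print(o)
E
```

```text
side -0.09976113834822152 [  281. -1074.   935.]
top -0.1351592230929308 [ 254. -150. 1679.]
wrist -0.04539281419470151 [ 56. 628. 384.]
{'time': 0.15, 'qpos': array([-1.31519128,  0.68978937, -0.19453844,  1.56603339,  0.15731664,
        0.90246366, -0.21509416]), 'joint_vel': array([ 0.00067461, -0.00325225,  0.00098278, -0.00285566,  0.00216899,
        0.00012935,  0.00018428]), 'joint_efforts': array([-1.70491938e-03, -5.27863955e+01, -1.26843397e+00, -1.53586078e+01,
       -5.24726696e-02,  3.98768650e-03,  1.01664634e-04]), 'ee_pos': array([137.44002372, 609.34114486, 302.11482155]), 'orientation': array([-2.50593606e-05,  1.10634942e-01,  9.93860898e-01, -6.50830361e-04]), 'ft_force': array([ 0.02080802, -0.14147307,  0.53727785]), 'wrist_torque': array([-0.01389877, -0.03307789,  0.05106564]), 'finger_force': 0.0, 'width': 88.35562736637907}
```

View pics/top0.png

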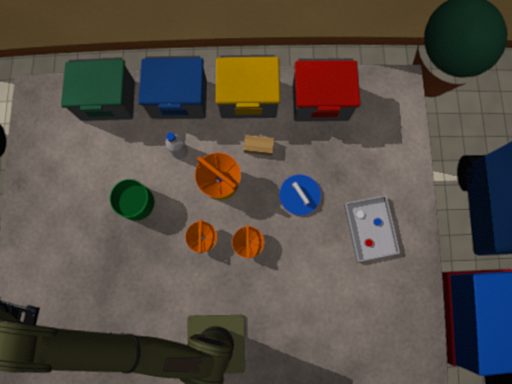

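View pics/side0.png

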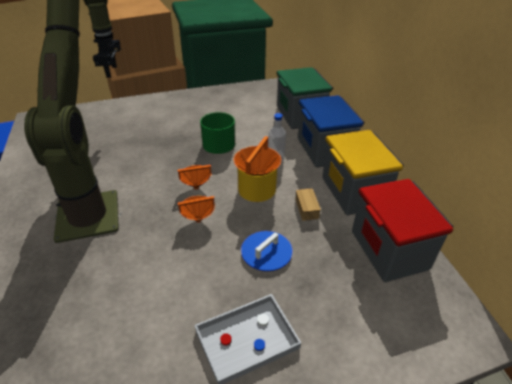

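Top view: big orange funnel on the yellow tub at (218,176); small orange look-alikes at (201,237) and (248,242); green tub (132,200); lid (301,195), white handle (302,193); tray (373,229); bottle (174,142). Side view: funnel (258,165), green tub (218,132), lid (267,250). Funnel candidates: (218,176), (201,237) and (248,242). The first is the largest and sits in the yellow tub, so I'll confirm it in one crop.

Run:
```python
from h import *
S=pickle.load(open('s0.pkl','rb'))
T,D=S['top'],S['side']
c=lambda s,x,y,w,h,f:cv2.resize(s['pixels'][y:y+h,x:x+w],None,fx=f,fy=f,interpolation=cv2.INTER_CUBIC)
cv2.imwrite('pics/crop1.png',np.hstack([c(T,165,145,100,120,4),c(D,200,105,100,120,4)]))
def mask(s,col):
    H=cv2.cvtColor(s['pixels'],cv2.COLOR_BGR2HSV); lo,hi={'o':((3,150,60),(15,255,255)),'g':((55,120,30),(80,255,255)),'b':((105,150,60),(125,255,255)),'w':((0,0,150),(180,75,255)),'y':((20,150,60),(32,255,255))}[col]
    return cv2.inRange(H,lo,hi)
def blobs(s,col,box):
    m=mask(s,col); x,y,w,h=box; k=np.zeros_like(m);k[y:y+h,x:x+w]=m[y:y+h,x:x+w]
    cs=cv2.findContours(k,cv2.RETR_EXTERNAL,cv2.CHAIN_APPROX_NONE)[0]
    return max(cs,key=cv2.contourArea)
def circ(s,cn,z):
    h=cv2.convexHull(cn)[:,0].astype(float)
    P=np.array([onz(s,p,z)[:2] for p in h]).astype(np.float32)
    e=cv2.fitEllipse(P); return np.round(e[0],1),np.round(e[1],1)
f=blobs(T,'o',(185,145,65,60)); g=blobs(T,'g',(100,170,65,60)); b=blobs(T,'b',(270,165,60,60)); w=blobs(T,'w',(285,178,32,35))
print('funnel rim z134',circ(T,f,134),'green z115',circ(T,g,115),'lid z16',circ(T,b,16))
print('lid handle',cv2.minAreaRect(w))
g2=blobs(D,'g',(195,105,45,50)); b2=blobs(D,'b',(235,225,65,55)); w2=blobs(D,'w',(245,228,40,35)); f2=blobs(D,'o',(228,130,60,50))
print('side lid',circ(D,b2,16)); print('handle side',cv2.minAreaRect(w2))
for q in (w,w2): print(cv2.boxPoints(cv2.minAreaRect(q)).round(1).tolist())
r,r2=cv2.minAreaRect(w)[0],cv2.minAreaRect(w2)[0]
print('tri handle',tri(T,r,D,r2))
mb=lambda c:cv2.fitEllipse(cv2.convexHull(c))[0]
print('tri lid',tri(T,mb(b),D,mb(b2)))
y=blobs(D,'y',(230,160,55,45));print('yellow side bbox',cv2.boundingRect(y),'green',cv2.boundingRect(g2))
```

```text
funnel rim z134 (array([595.9, -19.2]), array([157.9, 171.8])) green z115 (array([512.9, 287.7]), array([133.5, 163.9])) lid z16 (array([ 537.1, -319.9]), array([151.1, 153.3]))
lid handle ((300.3395080566406, 192.26657104492188), (23.588197708129883, 3.8626961708068848), 55.491477966308594)
side lid (array([ 538.4, -323.4]), array([152.5, 157.4]))
handle side ((266.9999694824219, 241.0), (4.433375835418701, 27.104049682617188), 49.08561706542969)
[[292.1000061035156, 183.60000610351562], [295.20001220703125, 181.5], [308.6000061035156, 200.89999389648438], [305.3999938964844, 203.10000610351562]]
[[255.3000030517578, 248.1999969482422], [275.79998779296875, 230.39999389648438], [278.70001220703125, 233.8000030517578], [258.20001220703125, 251.60000610351562]]
tri handle (array([ 540.08106833, -319.51544166,   50.57402487]), np.float64(2.9502452903781626))
tri lid (array([ 538.62791231, -320.66126167,    8.2798184 ]), np.float64(1.6956368773371258))
yellow side bbox (238, 170, 39, 32) green (201, 114, 33, 39)
```

View pics/crop1.png

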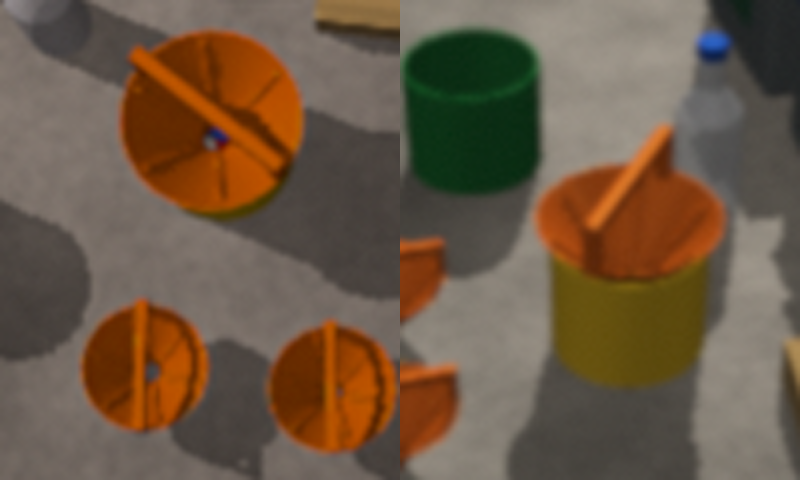

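The crop confirms it: the target funnel is the large one at top (218,176), in the yellow tub. Its bar ends are at top (199,159)/(236,186) and side (267,139)/(248,162). The other two are small and stand on the table.

```bash
cat >> h.py <<'E'
def yaw():
    w,x,y,z=ctrl.observe()['orientation']; return np.degrees(np.arctan2(1-2*(x*x+z*z),2*(x*y-w*z)))  # azimuth of tool y
def plan(tgt,az=None,rows=None,p=None,a0=None):
    p=np.array(ctrl.observe()['ee_pos']) if p is None else np.array(p,float); a0=yaw() if a0 is None else a0
    da=0 if az is None else -((az-a0+90)%180-90)
    d=np.array(tgt,float)-p; n=rows or int(np.ceil(max(np.linalg.norm(d)/40,abs(da)/7)))
    print('from',p.round(1),'yaw',round(a0,2),'d',d.round(1),'spin',round(da,2),'rows',n)
    for i in range(n):
        a=np.radians(a0-da*i/n); Y=np.array([np.cos(a),np.sin(a),0]); Z=np.array([0,0,-1]); X=np.cross(Y,Z)
        v=d/n/1000; print(i,*(round(float(v@e),4) for e in (X,Y,Z)),round(da/n,2))
E
python3 - <<'E'
from h import *
S=pickle.load(open('s0.pkl','rb'));T,D=S['top'],S['side']
a,b=tri(T,(199.3,158.8),D,(267,138.8)),tri(T,(235.7,186.2),D,(248,162)); print(a,b,np.linalg.norm(a[0]-b[0]))
p,q=onz(T,(199.3,158.8),179),onz(T,(235.7,186.2),179);d=q-p;print(p,q,'az',np.degrees(np.arctan2(d[1],d[0])),'mid',(p+q)/2,np.linalg.norm(d))
p,q=onz(T,(293.6,182.5),54),onz(T,(307,202),54);d=q-p;print('lid bar az',np.degrees(np.arctan2(d[1],d[0])),'mid',(p+q)/2,np.linalg.norm(d))
# camera offset in tool frame
W=S['wrist'];R=W['R'].reshape(3,3);c=-R.T@W['t'].ravel();print('wrist cam',c,'fwd',R[2],'right',R[0])
print('side rows');
E
```

```text
(array([646.57498642,  37.53230852, 167.61278878]), np.float64(7.756467504930205)) (array([544.44910355, -87.78618131, 176.87132439]), np.float64(5.328381210304209)) 161.92634228175686
[639.69485839  36.63536808 179.        ] [541.34901404 -87.56686233 179.        ] az -128.37289530009957 mid [590.52193621 -25.46574712 179.        ] 158.42379599709784
lid bar az -147.7112286475865 mid [ 538.19353918 -318.73792609   54.        ] 87.01304658736359
wrist cam [ 56.3466592  628.12855719 383.7248294 ] fwd [ 0.31035193 -0.07093132 -0.94797174] right [ 0.2188111   0.97576627 -0.00137551]
side rows
```

Run:
```python
from h import *
plan([500,285,400],yaw()-75,rows=15)
```

```text
from [137.4 609.3 302.1] yaw 77.3 d [ 362.6 -324.3   97.9] spin 75.0 rows 15
0 -0.0283 -0.0158 -0.0065 5.0
1 -0.0296 -0.0132 -0.0065 5.0
2 -0.0306 -0.0106 -0.0065 5.0
3 -0.0315 -0.0079 -0.0065 5.0
4 -0.032 -0.0051 -0.0065 5.0
5 -0.0323 -0.0023 -0.0065 5.0
6 -0.0324 0.0005 -0.0065 5.0
7 -0.0323 0.0033 -0.0065 5.0
8 -0.0318 0.0061 -0.0065 5.0
9 -0.0312 0.0089 -0.0065 5.0
10 -0.0303 0.0116 -0.0065 5.0
11 -0.0292 0.0142 -0.0065 5.0
12 -0.0278 0.0166 -0.0065 5.0
13 -0.0263 0.019 -0.0065 5.0
14 -0.0245 0.0212 -0.0065 5.0
```

Call:
servo_tool --moves '[{"gripper": 1,"tx": -0.028,"ty": -0.016,"tz": -0.0065,"spin": 5},{"gripper": 1,"tx": -0.03,"ty": -0.013,"tz": -0.0065,"spin": 5},{"gripper": 1,"tx": -0.031,"ty": -0.011,"tz": -0.0065,"spin": 5},{"gripper": 1,"tx": -0.031,"ty": -0.008,"tz": -0.0065,"spin": 5},{"gripper": 1,"tx": -0.032,"ty": -0.005,"tz": -0.0065,"spin": 5}]'

```text
time: 0.57
ee_pos: [259.0, 500.0, 335.3]
orientation: [-0.0, 0.325, 0.946, -0.0]
ft_force: [0.3, 1.0, -0.6]
width: 88.3
finger_force: 0.0
```

Call:
servo_tool --moves '[{"gripper": 1,"tx": -0.032,"ty": -0.002,"tz": -0.0065,"spin": 5},{"gripper": 1,"tx": -0.032,"ty": 0.001,"tz": -0.0065,"spin": 5},{"gripper": 1,"tx": -0.032,"ty": 0.003,"tz": -0.0065,"spin": 5},{"gripper": 1,"tx": -0.032,"ty": 0.006,"tz": -0.0065,"spin": 5},{"gripper": 1,"tx": -0.031,"ty": 0.009,"tz": -0.0065,"spin": 5}]'

```text
time: 0.98
ee_pos: [379.4, 392.9, 367.9]
orientation: [-0.0, 0.522, 0.853, -0.0]
ft_force: [1.0, 0.7, 0.1]
width: 88.0
finger_force: 0.0
```

Call:
servo_tool --moves '[{"gripper": 1,"tx": -0.03,"ty": 0.012,"tz": -0.0065,"spin": 5},{"gripper": 1,"tx": -0.029,"ty": 0.014,"tz": -0.0065,"spin": 5},{"gripper": 1,"tx": -0.028,"ty": 0.017,"tz": -0.0065,"spin": 5},{"gripper": 1,"tx": -0.026,"ty": 0.019,"tz": -0.0065,"spin": 5},{"gripper": 1,"tx": -0.024,"ty": 0.021,"tz": -0.0065,"spin": 5}]'

```text
time: 1.4
ee_pos: [500.3, 286.1, 400.4]
orientation: [-0.0, 0.694, 0.72, -0.0]
ft_force: [0.0, 1.0, 0.5]
width: 88.2
finger_force: 0.0
```

Run:
```python
from h import *
W=snap('wrist'); pickle.dump(W,open('w1.pkl','wb')); cv2.imwrite('pics/w1.png',W['pixels'])
plan([591,-25,370],-38.4,rows=10)
```

```text
from [506.3 279.9 401.9] yaw 1.25 d [  84.7 -304.9  -31.9] spin 39.65 rows 10
0 -0.0307 0.0078 0.0032 3.96
1 -0.0301 0.0099 0.0032 3.96
2 -0.0293 0.012 0.0032 3.96
3 -0.0284 0.014 0.0032 3.96
4 -0.0274 0.0159 0.0032 3.96
5 -0.0262 0.0177 0.0032 3.96
6 -0.0249 0.0195 0.0032 3.96
7 -0.0235 0.0212 0.0032 3.96
8 -0.022 0.0228 0.0032 3.96
9 -0.0204 0.0242 0.0032 3.96
```

View pics/w1.png

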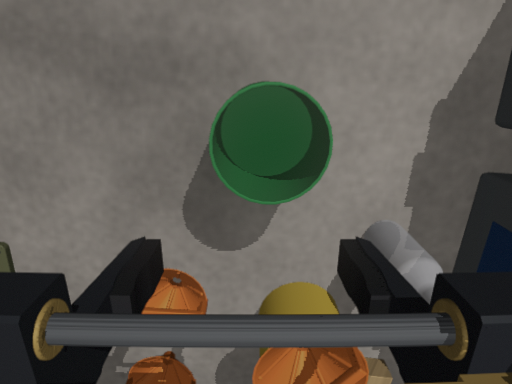

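Wrist view: green tub rim at (271,142), nothing lying in it. The bottle is at (385,240), and the funnel and yellow tub are at the bottom, behind the fingers.

```bash
cat >> h.py <<'E'
def blob(s,lo,hi,box):
    m=cv2.inRange(cv2.cvtColor(s['pixels'],cv2.COLOR_BGR2HSV),lo,hi); x,y,w,h=box; k=np.zeros_like(m);k[y:y+h,x:x+w]=m[y:y+h,x:x+w]
    return max(cv2.findContours(k,cv2.RETR_EXTERNAL,cv2.CHAIN_APPROX_NONE)[0],key=cv2.contourArea)
def circ(s,cn,z):
    P=np.array([onz(s,p,z)[:2] for p in cv2.convexHull(cn)[:,0].astype(float)],np.float32)
    e=cv2.fitEllipse(P); return np.round(e[0],1),np.round(e[1],1)
E
python3 - <<'E'
from h import *
W=pickle.load(open('w1.pkl','rb'));T=pickle.load(open('s0.pkl','rb'))['top']
c=blob(W,(50,80,25),(85,255,255),(190,60,170,165)); print(cv2.boundingRect(c))
for z in (100,115,130): print(z,circ(W,c,z))
g=blob(T,(50,80,25),(85,255,255),(100,170,65,60)); print('top',cv2.boundingRect(g),circ(T,g,115))
E
```

```text
(209, 82, 124, 123)
100 (array([523.4, 296.9]), array([143.7, 144.3]))
115 (array([522.4, 299.7]), array([138.1, 138.7]))
130 (array([521.4, 302.6]), array([132.4, 133. ]))
top (110, 179, 44, 42) (array([513. , 287.4]), array([139.2, 166.5]))
```

Call:
servo_tool --moves '[{"gripper": 1,"tx": -0.031,"ty": 0.008,"tz": 0.003,"spin": 4},{"gripper": 1,"tx": -0.03,"ty": 0.01,"tz": 0.003,"spin": 4},{"gripper": 1,"tx": -0.029,"ty": 0.012,"tz": 0.003,"spin": 4},{"gripper": 1,"tx": -0.028,"ty": 0.014,"tz": 0.003,"spin": 4},{"gripper": 1,"tx": -0.027,"ty": 0.016,"tz": 0.003,"spin": 4}]'

```text
time: 1.87
ee_pos: [545.0, 135.3, 384.8]
orientation: [-0.0, 0.808, 0.589, -0.0]
ft_force: [-0.2, 0.1, -0.2]
width: 88.0
finger_force: 0.0
```

Call:
servo_tool --moves '[{"gripper": 1,"tx": -0.026,"ty": 0.018,"tz": 0.003,"spin": 4},{"gripper": 1,"tx": -0.025,"ty": 0.019,"tz": 0.003,"spin": 4},{"gripper": 1,"tx": -0.024,"ty": 0.021,"tz": 0.003,"spin": 4},{"gripper": 1,"tx": -0.022,"ty": 0.023,"tz": 0.003,"spin": 4},{"gripper": 1,"tx": -0.02,"ty": 0.024,"tz": 0.003,"spin": 4}]'

```text
time: 2.28
ee_pos: [589.2, -16.5, 369.8]
orientation: [-0.0, 0.898, 0.439, -0.0]
ft_force: [0.7, 0.3, -0.5]
width: 88.0
finger_force: 0.0
```

Run:
```python
from h import *
W=snap('wrist'); W=snap('wrist'); pickle.dump(W,open('w2.pkl','wb')); cv2.imwrite('pics/w2.png',W['pixels'])
print(ctrl.observe()['ee_pos'],yaw())
```

```text
[589.33198461 -21.90544204 369.73402232] -38.296926267275445
```

View pics/w2.png

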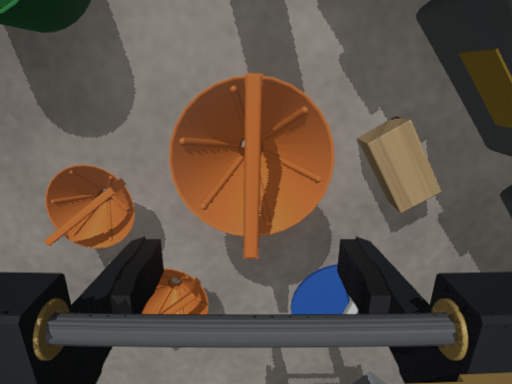

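Wrist view from above the funnel: bar from (254,75) to (251,257), rim circle around (252,155). The small funnels at (90,205) and (175,295) are clearly smaller. The block is at (400,165) and the lid at (330,295).

```bash
cat >> h.py <<'E'
from scipy.optimize import least_squares
def fixr(P,r,c0): return least_squares(lambda c:np.linalg.norm(P-c,axis=1)-r,c0,loss='soft_l1').x
E
python3 - <<'E'
from h import *
W1=pickle.load(open('w1.pkl','rb'));W=pickle.load(open('w2.pkl','rb'));S=pickle.load(open('s0.pkl','rb'));T=S['top']
hull=lambda s,c,z:np.array([onz(s,p,z)[:2] for p in cv2.convexHull(c)[:,0].astype(float)])
g=blob(T,(50,80,25),(85,255,255),(100,170,65,60)); P=hull(T,g,115)
cam=np.array([254,-150]); c=np.array([518,293.])
for _ in range(3):
    n=(c-cam)/np.linalg.norm(c-cam); Q=P[(P-c)@n>0]; c=fixr(Q,70,c)
print('green top far arc',c,len(Q), 'res',np.abs(np.linalg.norm(Q-c,axis=1)-70).max())
# wrist bar ends (with top bar ends for height)
H=cv2.cvtColor(W['pixels'],cv2.COLOR_BGR2HSV)
for v in (80,110,155,200,240,250): print(v,W['pixels'][v,236:270,2].tolist())
e1,e2=(254,75),(251,257)
for z in (164,179,194):
    p,q=onz(W,e1,z),onz(W,e2,z);d=q-p;print(z,p.round(1),q.round(1),'len',np.linalg.norm(d).round(1),'az',np.degrees(np.arctan2(d[1],d[0])).round(2),'mid',((p+q)/2).round(1))
print('tri',tri(W,e1,T,(199.3,158.8)),tri(W,e2,T,(235.7,186.2)))
f=blob(W,(2,120,50),(16,255,255),(160,60,185,200)); P=hull(W,f,134)
print(fixr(P,82,np.array([590,-25.])))
for z in(130,134,138):
  P=np.array([onz(W,p,z)[:2] for p in cv2.convexHull(f)[:,0].astype(float) if abs(p[0]-252)>25]);c=least_squares(lambda c:np.linalg.norm(P-c[:2],axis=1)-c[2],[590,-25,82],loss='soft_l1').x;print(z,'rim',c.round(1))
E
```

```text
green top far arc [519.40267135 296.66996731] 16 res 2.0399780058265122
80 [103, 102, 101, 101, 102, 101, 100, 102, 122, 145, 157, 165, 169, 171, 171, 171, 170, 170, 171, 171, 171, 170, 170, 164, 150, 138, 126, 110, 101, 102, 103, 107, 110, 113]
110 [98, 96, 99, 101, 101, 99, 93, 91, 107, 142, 161, 168, 171, 172, 171, 171, 172, 171, 171, 172, 171, 171, 167, 156, 140, 115, 99, 102, 102, 103, 102, 103, 103, 103]
155 [147, 148, 150, 150, 146, 123, 97, 94, 122, 153, 165, 171, 173, 173, 173, 173, 173, 173, 173, 173, 172, 168, 157, 140, 126, 148, 168, 147, 111, 103, 106, 108, 109, 109]
200 [174, 174, 174, 174, 174, 174, 174, 160, 152, 162, 170, 173, 175, 174, 174, 174, 174, 173, 173, 173, 168, 157, 139, 133, 154, 150, 119, 110, 108, 104, 104, 109, 112, 113]
240 [86, 86, 85, 87, 87, 87, 87, 110, 146, 165, 172, 174, 174, 173, 173, 173, 172, 172, 172, 170, 159, 140, 110, 86, 85, 87, 88, 88, 89, 87, 88, 88, 87, 87]
250 [87, 88, 88, 88, 89, 88, 92, 130, 157, 166, 172, 174, 173, 174, 173, 173, 173, 173, 172, 167, 153, 138, 114, 89, 85, 85, 85, 82, 82, 81, 82, 82, 83, 84]
164 [646.7  40.2 164. ] [539.3 -91.  164. ] len 169.6 az -129.3 mid [593.  -25.4 164. ]
179 [646.5  40.3 179. ] [544.7 -84.1 179. ] len 160.7 az -129.3 mid [595.6 -21.9 179. ]
194 [646.2  40.3 194. ] [550.1 -77.2 194. ] len 151.8 az -129.3 mid [598.2 -18.4 194. ]
tri (array([646.9573023 ,  40.1466551 , 150.77591706]), np.float64(0.005130093545569734)) (array([542.48455782, -87.18827634, 172.53786362]), np.float64(0.29912869629450783))
[594.89321939 -22.479597  ]
130 rim [594.5 -22.6  82.2]
134 rim [595.1 -21.8  81.2]
138 rim [595.7 -21.   80.1]
```

Run:
```python
from h import *
plan([595,-22,217],-39.2,rows=5); print(ctrl.observe()['joint_vel'].round(3))
```

```text
from [589.3 -21.9 369.7] yaw -38.3 d [ 5.700e+00 -1.000e-01 -1.527e+02] spin 0.9 rows 5
0 0.0007 0.0009 0.0305 0.18
1 0.0007 0.0009 0.0305 0.18
2 0.0007 0.0009 0.0305 0.18
3 0.0007 0.0009 0.0305 0.18
4 0.0007 0.0009 0.0305 0.18
[-0.057 -0.018 -0.08   0.012 -0.023  0.013  0.006]
```

Call:
servo_tool --moves '[{"gripper": 1,"tx": 0.001,"ty": 0.001,"tz": 0.03,"spin": 0.2},{"gripper": 1,"tx": 0.001,"ty": 0.001,"tz": 0.03,"spin": 0.2},{"gripper": 1,"tx": 0.001,"ty": 0.001,"tz": 0.03,"spin": 0.2},{"gripper": 1,"tx": 0.001,"ty": 0.001,"tz": 0.02,"spin": 0.2},{"gripper": 1,"tx": 0,"ty": 0,"tz": 0,"spin": 0}]'

```text
time: 2.8
ee_pos: [592.3, -12.9, 255.9]
orientation: [-0.002, 0.9, 0.435, -0.004]
ft_force: [-0.4, 0.9, 0.8]
width: 88.2
finger_force: 0.0
```

Run:
```python
from h import *
W=snap('wrist'); pickle.dump(W,open('w3.pkl','wb')); cv2.imwrite('pics/w3.png',W['pixels'])
plan([595,-22,217],-39.2,rows=4); print(ctrl.observe()['joint_vel'].round(3))
```

```text
from [593.5 -13.5 258.3] yaw -38.42 d [  1.5  -8.5 -41.3] spin 0.78 rows 4
0 -0.0014 0.0016 0.0103 0.2
1 -0.0014 0.0016 0.0103 0.2
2 -0.0014 0.0016 0.0103 0.2
3 -0.0014 0.0016 0.0103 0.2
[-0.001 -0.052  0.032 -0.048  0.007  0.018 -0.004]
```

View pics/w3.png

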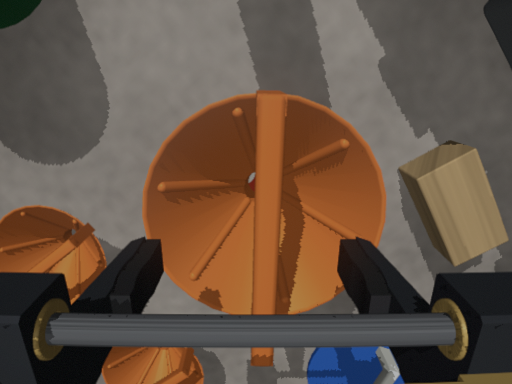

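Wrist view at z≈258: bar at u≈267 and nearly vertical, finger gap centre at u≈250, so I need a small shift along tool y. The arm swings after stops, so I let it settle before reading.

Call:
servo_tool --moves '[{"gripper": 1},{"gripper": 1},{"gripper": 1},{"gripper": 1},{"gripper": 1}]'

```text
schema error: expected keys gripper, tx, ty, tz, spin
```

```bash
cat >> h.py <<'E'
def bar(W,rows,z,lo,hi,u0,u1):
    m=cv2.inRange(cv2.cvtColor(W['pixels'],cv2.COLOR_BGR2HSV),lo,hi); out=[]
    for v in rows:
        u=np.flatnonzero(m[v,u0:u1])+u0; out.append(onz(W,((u.min()+u.max())/2,v),z)[:2]); print(v,u.min(),u.max())
    return np.array(out)
E
python3 - <<'E'
from h import *
o=[];
for _ in range(3):
    W=snap('wrist'); o.append(ctrl.observe()['ee_pos'].round(1).tolist())
print(o,yaw(),ctrl.observe()['joint_vel'].round(3)); pickle.dump(W,open('w4.pkl','wb'))
R=W['R'].reshape(3,3); c=-R.T@W['t'].ravel(); print('cam',c.round(1))
for v in (110,150,200,250,300): print(v,W['pixels'][v,244:296:2,2].tolist())
plan([595,-22,217],-39.2,rows=4)
E
```

```text
[[594.6, -13.9, 260.0], [595.3, -14.2, 261.2], [595.6, -14.4, 261.7]] -38.47458361697068 [ 0.002 -0.011  0.005 -0.004 -0.002 -0.003 -0.   ]
cam [647.1  51.5 343. ]
110 [103, 101, 136, 151, 164, 171, 171, 171, 171, 171, 171, 171, 171, 170, 161, 142, 155, 105, 102, 102, 103, 102, 101, 101, 102, 102]
150 [102, 97, 120, 159, 168, 172, 172, 171, 172, 171, 172, 172, 171, 167, 148, 120, 100, 104, 104, 104, 104, 104, 104, 104, 106, 107]
200 [142, 145, 144, 164, 172, 173, 173, 173, 173, 173, 173, 172, 169, 150, 120, 112, 108, 103, 105, 107, 108, 107, 104, 100, 92, 111]
250 [174, 157, 157, 170, 174, 174, 174, 174, 174, 173, 173, 170, 151, 122, 161, 157, 112, 109, 109, 110, 109, 109, 109, 109, 123, 173]
300 [174, 143, 162, 172, 174, 174, 174, 173, 173, 172, 171, 151, 113, 104, 107, 105, 104, 112, 109, 104, 116, 175, 175, 175, 174, 175]
from [595.6 -14.4 261.7] yaw -38.47 d [ -0.6  -7.6 -44.7] spin 0.73 rows 4
0 -0.0016 0.0011 0.0112 0.18
1 -0.0016 0.0011 0.0112 0.18
2 -0.0016 0.0011 0.0112 0.18
3 -0.0016 0.0011 0.0112 0.18
```

Run:
```python
from h import *
W=pickle.load(open('w4.pkl','rb'))
P=[(v,onz(W,(u,v),179)[:2]) for v,u in ((110,260),(150,259.5),(200,258.5),(250,257.5),(300,256.5))]
for v,p in P: print(v,p.round(1))
d=P[0][1]-P[-1][1]; az=np.degrees(np.arctan2(d[1],d[0])); print('bar az',az)
n=np.array([-np.sin(np.radians(az)),np.cos(np.radians(az))])
print('offset of TCP from bar line along n',(np.array([595.6,-14.4])-P[0][1])@n,'old mid off',(np.array([595,-22])-P[0][1])@n)
f=blob(W,(2,120,50),(16,255,255),(130,85,270,145))
for z in (130,134):
  Q=np.array([onz(W,p,z)[:2] for p in cv2.convexHull(f)[:,0].astype(float) if abs(p[0]-260)>30 and p[1]<225]);c=least_squares(lambda c:np.linalg.norm(Q-c[:2],axis=1)-c[2],[590,-25,82],loss='soft_l1').x;print(z,'rim',c.round(1))
W1=pickle.load(open('w1.pkl','rb'));R=W1['R'].reshape(3,3);print('w1cam',-R.T@W1['t'].ravel())
plan([595,-22,217],az-90,rows=4)
```

```text
110 [642.2  37.5]
150 [630.   22.1]
200 [613.2   1.4]
250 [594.5 -21.7]
300 [573.6 -47.6]
bar az 51.08088724107459
offset of TCP from bar line along n 3.6907099661072635 old mid off -0.6169618407269581
130 rim [594.2 -23.2  82.9]
134 rim [595.2 -21.8  81.3]
w1cam [497.51606746 369.79525074 482.12447421]
from [595.6 -14.4 261.7] yaw -38.47 d [ -0.6  -7.6 -44.7] spin 0.44 rows 4
0 -0.0016 0.0011 0.0112 0.11
1 -0.0016 0.0011 0.0112 0.11
2 -0.0016 0.0011 0.0112 0.11
3 -0.0016 0.0011 0.0112 0.11
```

Call:
servo_tool --moves '[{"gripper": 1,"tx": -0.0016,"ty": 0.0011,"tz": 0.011,"spin": 0.1},{"gripper": 1,"tx": -0.0016,"ty": 0.0011,"tz": 0.011,"spin": 0.1},{"gripper": 1,"tx": -0.0016,"ty": 0.0011,"tz": 0.011,"spin": 0.1},{"gripper": 1,"tx": -0.0016,"ty": 0.0011,"tz": 0.011,"spin": 0.1},{"gripper": 1,"tx": 0,"ty": 0,"tz": 0,"spin": 0}]'

```text
time: 3.42
ee_pos: [592.7, -22.8, 213.5]
orientation: [-0.001, 0.902, 0.431, -0.002]
ft_force: [0.2, 1.0, -0.8]
width: 88.5
finger_force: 0.0
```

Call:
servo_tool --moves '[{"gripper": 1,"tx": 0,"ty": 0,"tz": 0,"spin": 0},{"gripper": 1,"tx": 0,"ty": 0,"tz": 0,"spin": 0},{"gripper": 1,"tx": 0,"ty": 0,"tz": 0,"spin": 0},{"gripper": 1,"tx": 0,"ty": 0,"tz": 0,"spin": 0},{"gripper": 1,"tx": 0,"ty": 0,"tz": 0,"spin": 0}]'

```text
time: 3.83
ee_pos: [594.5, -22.2, 216.6]
orientation: [0.0, 0.902, 0.431, 0.0]
ft_force: [0.8, 0.6, -0.9]
width: 88.3
finger_force: 0.0
```

Settled on target. Close on the bar.

Call:
servo_tool --force 15 --moves '[{"gripper": -1,"tx": 0,"ty": 0,"tz": 0,"spin": 0},{"gripper": -1,"tx": 0,"ty": 0,"tz": 0,"spin": 0},{"gripper": -1,"tx": 0,"ty": 0,"tz": 0,"spin": 0},{"gripper": -1,"tx": 0,"ty": 0,"tz": 0,"spin": 0},{"gripper": -1,"tx": 0,"ty": 0,"tz": 0,"spin": 0}]'

```text
time: 4.25
ee_pos: [594.3, -22.2, 216.2]
orientation: [-0.0, 0.902, 0.431, 0.0]
ft_force: [0.4, 0.5, -1.3]
width: 57.3
finger_force: 0.0
```

Call:
servo_tool --moves '[{"gripper": -1,"tx": 0,"ty": 0,"tz": 0,"spin": 0},{"gripper": -1,"tx": 0,"ty": 0,"tz": 0,"spin": 0},{"gripper": -1,"tx": 0,"ty": 0,"tz": 0,"spin": 0},{"gripper": -1,"tx": 0,"ty": 0,"tz": 0,"spin": 0},{"gripper": -1,"tx": 0,"ty": 0,"tz": 0,"spin": 0}]'

```text
time: 4.67
ee_pos: [594.2, -22.3, 216.2]
orientation: [-0.0, 0.902, 0.431, -0.0]
ft_force: [0.4, -0.3, -0.3]
width: 23.5
finger_force: 0.0
```

Call:
servo_tool --moves '[{"gripper": -1,"tx": 0,"ty": 0,"tz": 0,"spin": 0},{"gripper": -1,"tx": 0,"ty": 0,"tz": 0,"spin": 0},{"gripper": -1,"tx": 0,"ty": 0,"tz": 0,"spin": 0},{"gripper": -1,"tx": 0,"ty": 0,"tz": 0,"spin": 0},{"gripper": -1,"tx": 0,"ty": 0,"tz": 0,"spin": 0}]'

```text
time: 5.08
ee_pos: [594.5, -22.4, 216.3]
orientation: [0.0, 0.902, 0.431, 0.0]
ft_force: [0.7, -0.8, 0.7]
width: 13.8
finger_force: 15.0
```

Call:
servo_tool --moves '[{"gripper": -1,"tx": 0,"ty": 0,"tz": -0.003,"spin": 0},{"gripper": -1,"tx": 0,"ty": 0,"tz": -0.006,"spin": 0},{"gripper": -1,"tx": 0,"ty": 0,"tz": -0.01,"spin": 0},{"gripper": -1,"tx": 0,"ty": 0,"tz": -0.015,"spin": 0},{"gripper": -1,"tx": 0,"ty": 0,"tz": -0.02,"spin": 0}]'

```text
time: 5.5
ee_pos: [593.4, -22.0, 270.5]
orientation: [-0.001, 0.902, 0.431, -0.001]
ft_force: [0.1, -0.6, -2.0]
width: 14.0
finger_force: 15.0
```

Run:
```python
from h import *
T=pickle.load(open('s0.pkl','rb')); print('bottle cap',tri(T['top'],(171.5,135),T['side'],(278,116)))
plan([521,298,350],rows=10,p=[594.5,-22.3,270.3],a0=-38.9)
```

```text
bottle cap (array([721.91600809, 131.48680075, 196.14383089]), np.float64(0.37128765595292956))
from [594.5 -22.3 270.3] yaw -38.9 d [-73.5 320.3  79.7] spin 0 rows 10
0 0.0203 -0.0258 -0.008 0.0
1 0.0203 -0.0258 -0.008 0.0
2 0.0203 -0.0258 -0.008 0.0
3 0.0203 -0.0258 -0.008 0.0
4 0.0203 -0.0258 -0.008 0.0
5 0.0203 -0.0258 -0.008 0.0
6 0.0203 -0.0258 -0.008 0.0
7 0.0203 -0.0258 -0.008 0.0
8 0.0203 -0.0258 -0.008 0.0
9 0.0203 -0.0258 -0.008 0.0
```

Lift first, then traverse more smoothly, with ramps at both ends.

Call:
servo_tool --moves '[{"gripper": -1,"tx": 0,"ty": 0,"tz": -0.025,"spin": 0},{"gripper": -1,"tx": 0,"ty": 0,"tz": -0.025,"spin": 0},{"gripper": -1,"tx": 0.005,"ty": -0.006,"tz": -0.02,"spin": 0},{"gripper": -1,"tx": 0.01,"ty": -0.013,"tz": -0.01,"spin": 0},{"gripper": -1,"tx": 0.015,"ty": -0.019,"tz": 0,"spin": 0}]'

```text
time: 5.92
ee_pos: [584.7, 22.6, 354.2]
orientation: [0.002, 0.903, 0.429, 0.003]
ft_force: [2.0, -0.0, -1.4]
width: 13.5
finger_force: 15.0
```

Call:
servo_tool --moves '[{"gripper": -1,"tx": 0.02,"ty": -0.025,"tz": 0,"spin": 0},{"gripper": -1,"tx": 0.021,"ty": -0.026,"tz": 0,"spin": 0},{"gripper": -1,"tx": 0.021,"ty": -0.026,"tz": 0,"spin": 0},{"gripper": -1,"tx": 0.021,"ty": -0.026,"tz": 0,"spin": 0},{"gripper": -1,"tx": 0.021,"ty": -0.027,"tz": 0,"spin": 0}]'

```text
time: 6.33
ee_pos: [547.0, 188.9, 351.2]
orientation: [-0.0, 0.902, 0.431, 0.0]
ft_force: [0.7, -0.6, -0.5]
width: 13.5
finger_force: 15.0
```

Call:
servo_tool --moves '[{"gripper": -1,"tx": 0.021,"ty": -0.027,"tz": 0,"spin": 0},{"gripper": -1,"tx": 0.02,"ty": -0.026,"tz": 0,"spin": 0},{"gripper": -1,"tx": 0.015,"ty": -0.019,"tz": 0,"spin": 0},{"gripper": -1,"tx": 0.01,"ty": -0.013,"tz": 0,"spin": 0},{"gripper": -1,"tx": 0.004,"ty": -0.005,"tz": 0,"spin": 0}]'

```text
time: 6.75
ee_pos: [519.9, 302.4, 350.7]
orientation: [-0.001, 0.901, 0.434, 0.0]
ft_force: [0.3, 0.7, -1.1]
width: 13.9
finger_force: 15.0
```

Call:
servo_tool --moves '[{"gripper": -1,"tx": 0,"ty": 0,"tz": 0,"spin": 0},{"gripper": -1,"tx": 0,"ty": 0,"tz": 0,"spin": 0},{"gripper": -1,"tx": 0,"ty": 0,"tz": 0,"spin": 0},{"gripper": -1,"tx": 0,"ty": 0,"tz": 0,"spin": 0},{"gripper": -1,"tx": 0,"ty": 0,"tz": 0,"spin": 0}]'

```text
time: 7.17
ee_pos: [522.1, 297.0, 350.4]
orientation: [0.0, 0.903, 0.43, 0.0]
ft_force: [-0.4, -0.1, -1.8]
width: 13.4
finger_force: 15.0
```

Run:
```python
from h import *
for _ in range(3): W=snap('wrist')
S={n:snap(n) for n in('side','top')}; S['wrist']=W; pickle.dump(S,open('s1.pkl','wb'))
c=lambda s,x,y:cv2.resize(s['pixels'][y:y+150,x:x+150],(400,400),interpolation=cv2.INTER_CUBIC)
cv2.imwrite('pics/h1.png',np.hstack([c(S['side'],150,50),cv2.resize(W['pixels'],(400,400))]))
plan([521,298,280],rows=5); print(ctrl.observe()['joint_vel'].round(3))
```

```text
from [521.7 298.3 350.2] yaw -38.93 d [ -0.7  -0.3 -70.2] spin 0 rows 5
0 -0.0001 -0.0001 0.014 0.0
1 -0.0001 -0.0001 0.014 0.0
2 -0.0001 -0.0001 0.014 0.0
3 -0.0001 -0.0001 0.014 0.0
4 -0.0001 -0.0001 0.014 0.0
[-0.005  0.001 -0.001 -0.001 -0.001 -0.001 -0.   ]
```

View pics/h1.png

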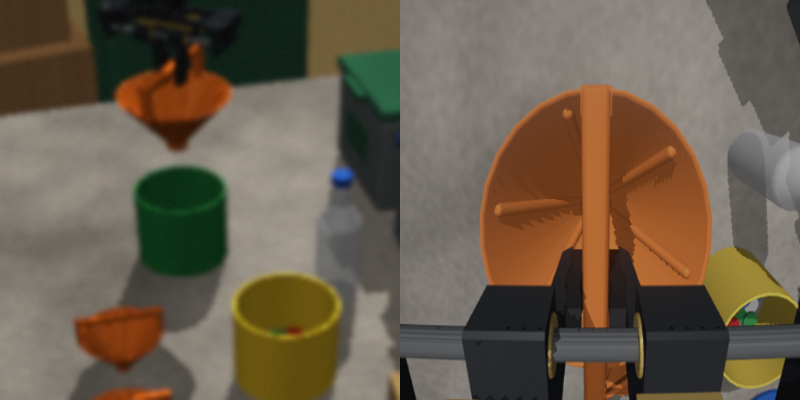

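Composite: the funnel hangs upright above the green tub (side crop spout ≈(177,148), rim ≈(181,185)). The yellow tub at (287,335) is now open, with caps inside. I'll refine both tub centres from the side and top views.

```bash
cat >> h.py <<'E'
def tubc(s,cn,c,z=115):
    P=np.array([onz(s,p,z)[:2] for p in cv2.convexHull(cn)[:,0].astype(float)]); cam=(-s['R'].reshape(3,3).T@s['t'].ravel())[:2]
    for _ in range(5):
        n=(c-cam)/np.linalg.norm(c-cam); Q=P[(P-c)@n>5]; c=fixr(Q,70.,c)
    return c.round(1),len(Q),np.abs(np.linalg.norm(Q-c,axis=1)-70).max().round(1)
E
python3 - <<'E'
from h import *
S=pickle.load(open('s0.pkl','rb'));S1=pickle.load(open('s1.pkl','rb'))
G=((50,80,25),(85,255,255)); Y=((20,120,40),(34,255,255))
print('green side',tubc(S['side'],blob(S['side'],*G,(195,108,45,50)),np.array([520,297.])))
print('green top',tubc(S['top'],blob(S['top'],*G,(100,170,65,60)),np.array([520,297.])))
for n,b in(('side',(230,140,60,75)),('top',(190,145,65,65))):
    y=blob(S1[n],*Y,b);print('yellow',n,cv2.boundingRect(y),tubc(S1[n],y,np.array([595,-22.])))
f=blob(S1['side'],(2,120,50),(16,255,255),(185,60,60,52)); b=f[:,0][f[:,0,1]>f[:,0,1].max()-2]; print('spout px',b.mean(0))
print('spout expected px', proj(S1['side'],[521.7,298.3,182]),'at rim circle proj green',proj(S1['side'],[521,298,115]))
E
```

```text
green side (array([521.4, 287.6]), 8, np.float64(1.7))
green top (array([519.4, 296.7]), 14, np.float64(1.6))
yellow side (237, 153, 41, 49) (array([596.2, -25.8]), 11, np.float64(0.6))
yellow top (199, 157, 40, 43) (array([593.4, -20.6]), 11, np.float64(1.7))
spout px [216.         104.71428571]
spout expected px [215.5483125  105.16932472] at rim circle proj green [216.33047129 120.15425766]
```

Call:
servo_tool --moves '[{"gripper": -1,"tx": -0.001,"ty": 0,"tz": 0.012,"spin": 0},{"gripper": -1,"tx": 0,"ty": 0,"tz": 0.025,"spin": 0},{"gripper": -1,"tx": 0,"ty": 0,"tz": 0.03,"spin": 0},{"gripper": -1,"tx": 0,"ty": 0,"tz": 0.025,"spin": 0},{"gripper": -1,"tx": 0,"ty": 0,"tz": 0.018,"spin": 0}]'

```text
time: 7.83
ee_pos: [520.1, 297.5, 238.0]
orientation: [-0.0, 0.902, 0.431, -0.001]
ft_force: [-0.4, -0.1, -1.9]
width: 13.7
finger_force: 15.0
```

Call:
servo_tool --moves '[{"gripper": -1,"tx": 0,"ty": 0,"tz": 0.006,"spin": 0},{"gripper": -1,"tx": 0,"ty": 0,"tz": 0.003,"spin": 0},{"gripper": -1,"tx": 0,"ty": 0,"tz": 0,"spin": 0},{"gripper": -1,"tx": 0,"ty": 0,"tz": 0,"spin": 0},{"gripper": -1,"tx": 0,"ty": 0,"tz": 0,"spin": 0}]'

```text
time: 8.25
ee_pos: [521.7, 298.1, 232.6]
orientation: [-0.0, 0.902, 0.431, 0.001]
ft_force: [-0.4, 0.2, -1.2]
width: 13.3
finger_force: 15.0
```

Call:
servo_tool --moves '[{"gripper": -1,"tx": 0,"ty": 0,"tz": 0.003,"spin": 0},{"gripper": -1,"tx": 0,"ty": 0,"tz": 0.003,"spin": 0},{"gripper": -1,"tx": 0,"ty": 0,"tz": 0.003,"spin": 0},{"gripper": -1,"tx": 0,"ty": 0,"tz": 0,"spin": 0},{"gripper": -1,"tx": 0,"ty": 0,"tz": 0,"spin": 0}]'

```text
time: 8.67
ee_pos: [520.8, 297.7, 222.0]
orientation: [-0.0, 0.902, 0.431, -0.0]
ft_force: [0.1, -0.2, -0.6]
width: 13.9
finger_force: 15.0
```

Call:
servo_tool --moves '[{"gripper": -1,"tx": 0,"ty": 0,"tz": 0.001,"spin": 0},{"gripper": -1,"tx": 0,"ty": 0,"tz": 0.001,"spin": 0},{"gripper": -1,"tx": 0,"ty": 0,"tz": 0.001,"spin": 0},{"gripper": -1,"tx": 0,"ty": 0,"tz": 0.001,"spin": 0},{"gripper": -1,"tx": 0,"ty": 0,"tz": 0,"spin": 0}]'

```text
time: 9.08
ee_pos: [520.9, 297.7, 218.0]
orientation: [-0.0, 0.902, 0.431, -0.0]
ft_force: [0.2, -0.5, -0.4]
width: 13.5
finger_force: 15.0
```

Call:
servo_tool --moves '[{"gripper": -1,"tx": 0,"ty": 0,"tz": 0,"spin": 0},{"gripper": -1,"tx": 0,"ty": 0,"tz": 0,"spin": 0},{"gripper": -1,"tx": 0,"ty": 0,"tz": 0,"spin": 0},{"gripper": -1,"tx": 0,"ty": 0,"tz": 0,"spin": 0},{"gripper": -1,"tx": 0,"ty": 0,"tz": 0,"spin": 0}]'

```text
time: 9.5
ee_pos: [521.0, 297.8, 218.2]
orientation: [-0.0, 0.902, 0.431, 0.0]
ft_force: [0.1, 0.1, -0.3]
width: 13.3
finger_force: 15.0
```

Call:
servo_tool --moves '[{"gripper": -1,"tx": 0,"ty": 0,"tz": 0.001,"spin": 0},{"gripper": -1,"tx": 0,"ty": 0,"tz": 0.001,"spin": 0},{"gripper": -1,"tx": 0,"ty": 0,"tz": 0,"spin": 0},{"gripper": -1,"tx": 0,"ty": 0,"tz": 0,"spin": 0},{"gripper": -1,"tx": 0,"ty": 0,"tz": 0,"spin": 0}]'

```text
time: 9.92
ee_pos: [521.2, 297.8, 216.4]
orientation: [-0.0, 0.902, 0.431, 0.0]
ft_force: [0.5, 0.7, 0.2]
width: 13.8
finger_force: 15.0
```

Run:
```python
from h import *
o=ctrl.observe(); print(o['ee_pos'].round(1),o['ft_force'].round(2),o['wrist_torque'].round(3))
```

```text
[521.2 297.8 216.4] [0.46 0.7  0.17] [-0.061  0.031 -0.011]
```

Call:
servo_tool --moves '[{"gripper": -0.5,"tx": 0,"ty": 0,"tz": 0,"spin": 0},{"gripper": -0.3,"tx": 0,"ty": 0,"tz": 0,"spin": 0},{"gripper": 0,"tx": 0,"ty": 0,"tz": 0,"spin": 0},{"gripper": 0,"tx": 0,"ty": 0,"tz": 0,"spin": 0},{"gripper": 0,"tx": 0,"ty": 0,"tz": 0,"spin": 0}]'

```text
time: 10.33
ee_pos: [520.9, 297.8, 216.2]
orientation: [-0.0, 0.902, 0.431, -0.0]
ft_force: [-0.8, 0.1, 0.3]
width: 43.5
finger_force: 0.0
```

Call:
servo_tool --moves '[{"gripper": 0.3,"tx": 0,"ty": 0,"tz": -0.01,"spin": 0},{"gripper": 1,"tx": 0,"ty": 0,"tz": -0.025,"spin": 0},{"gripper": 1,"tx": 0,"ty": 0,"tz": -0.035,"spin": 0},{"gripper": 1,"tx": 0,"ty": 0,"tz": -0.04,"spin": 0},{"gripper": 1,"tx": 0,"ty": 0,"tz": -0.04,"spin": 0}]'

```text
time: 10.75
ee_pos: [520.5, 297.3, 368.4]
orientation: [0.0, 0.902, 0.431, -0.0]
ft_force: [-0.1, 0.2, -0.6]
width: 75.3
finger_force: 0.0
```

Run:
```python
from h import *
for _ in range(4): W=snap('wrist')
S={n:snap(n) for n in('side','top')}; S['wrist']=W; pickle.dump(S,open('s2.pkl','wb'))
c=lambda s,x,y:cv2.resize(s['pixels'][y:y+100,x:x+100],(400,400),interpolation=cv2.INTER_CUBIC)
cv2.imwrite('pics/h2.png',np.hstack([c(S['side'],170,80),cv2.resize(W['pixels'],(400,400))]))
print(ctrl.observe()['ee_pos'],yaw())
f=blob(W,(2,120,50),(16,255,255),(100,30,320,230)); print(cv2.boundingRect(f))
for z in(130,134):
  Q=np.array([onz(W,p,z)[:2] for p in cv2.convexHull(f)[:,0].astype(float) if abs(p[0]-252)>30 and p[1]<225]);c=least_squares(lambda c:np.linalg.norm(Q-c[:2],axis=1)-c[2],[520,298,82],loss='soft_l1').x;print(z,'rim',c.round(1))
# next: above the lid, via clearance
plan([540,-280,400],-57.5,rows=15)
```

```text
[520.09603023 297.59076241 365.2950043 ] -38.894645596353485
(167, 83, 163, 177)
130 rim [520.5 298.1  82.1]
134 rim [521.1 298.9  81.1]
from [520.1 297.6 365.3] yaw -38.89 d [  19.9 -577.6   34.7] spin 18.61 rows 15
0 -0.0291 0.0252 -0.0023 1.24
1 -0.0286 0.0258 -0.0023 1.24
2 -0.028 0.0264 -0.0023 1.24
3 -0.0274 0.027 -0.0023 1.24
4 -0.0268 0.0276 -0.0023 1.24
5 -0.0262 0.0282 -0.0023 1.24
6 -0.0256 0.0288 -0.0023 1.24
7 -0.025 0.0293 -0.0023 1.24
8 -0.0244 0.0299 -0.0023 1.24
9 -0.0237 0.0304 -0.0023 1.24
10 -0.023 0.0309 -0.0023 1.24
11 -0.0224 0.0314 -0.0023 1.24
12 -0.0217 0.0318 -0.0023 1.24
13 -0.021 0.0323 -0.0023 1.24
14 -0.0203 0.0328 -0.0023 1.24
```

View pics/h2.png

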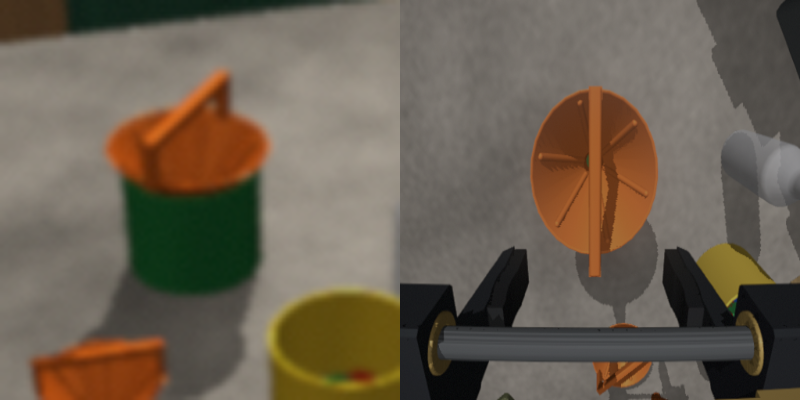

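The funnel hangs level in the green tub (wrist rim centre (520.5,298), radius 82 mm at z≈130). Next the lid, with a stop over the yellow tub on the way.

Call:
servo_tool --moves '[{"gripper": 1,"tx": -0.029,"ty": 0.025,"tz": -0.002,"spin": 1.2},{"gripper": 1,"tx": -0.029,"ty": 0.026,"tz": -0.002,"spin": 1.2},{"gripper": 1,"tx": -0.028,"ty": 0.026,"tz": -0.002,"spin": 1.2},{"gripper": 1,"tx": -0.027,"ty": 0.027,"tz": -0.002,"spin": 1.2},{"gripper": 1,"tx": -0.027,"ty": 0.028,"tz": -0.002,"spin": 1.2}]'

```text
time: 11.47
ee_pos: [526.6, 103.8, 374.7]
orientation: [-0.0, 0.924, 0.383, -0.002]
ft_force: [1.2, 0.1, -0.0]
width: 88.3
finger_force: 0.0
```

Call:
servo_tool --moves '[{"gripper": 1,"tx": -0.026,"ty": 0.028,"tz": -0.002,"spin": 1.2},{"gripper": 1,"tx": -0.026,"ty": 0.029,"tz": -0.002,"spin": 1.2},{"gripper": 1,"tx": -0.025,"ty": 0.029,"tz": -0.002,"spin": 1.2},{"gripper": 1,"tx": -0.016,"ty": 0.02,"tz": -0.002,"spin": 1.2},{"gripper": 1,"tx": -0.006,"ty": 0.007,"tz": -0.002,"spin": 1.2}]'

```text
time: 11.88
ee_pos: [531.8, -50.1, 385.2]
orientation: [0.001, 0.944, 0.33, -0.002]
ft_force: [0.0, -0.6, -0.1]
width: 88.3
finger_force: 0.0
```

Run:
```python
from h import *
for _ in range(5): W=snap('wrist')
pickle.dump(W,open('w5.pkl','wb')); cv2.imwrite('pics/w5.png',W['pixels'])
y=blob(W,(18,100,30),(36,255,255),(60,0,400,240)); print(cv2.boundingRect(y))
for z in (105,115,125): print(z,circ(W,y,z))
print(tubc(W,y,np.array([595,-22.])))
plan([540,-305,330],-57.7,rows=8)
```

```text
(207, 28, 134, 140)
105 (array([595.1, -22.5]), array([142.5, 143.2]))
115 (array([595.2, -21.6]), array([138.5, 139.3]))
125 (array([595.2, -20.7]), array([134.6, 135.3]))
(array([595.1, -21. ]), 27, np.float64(0.7))
from [533.  -42.2 385.2] yaw -50.68 d [   7.  -262.8  -55.2] spin 7.02 rows 8
0 -0.0201 0.026 0.0069 0.88
1 -0.0197 0.0263 0.0069 0.88
2 -0.0193 0.0266 0.0069 0.88
3 -0.0189 0.0269 0.0069 0.88
4 -0.0185 0.0272 0.0069 0.88
5 -0.0181 0.0274 0.0069 0.88
6 -0.0177 0.0277 0.0069 0.88
7 -0.0172 0.028 0.0069 0.88
```

View pics/w5.png

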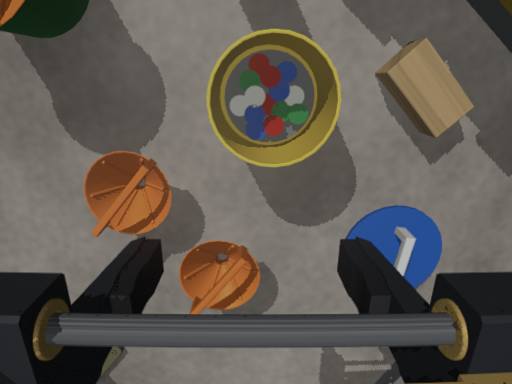

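Wrist view: yellow tub rim at (273,97), fit gives centre (595.2,-21.6) and diameter 139 at z=115. The lid with its white handle is at (395,250). On to the lid.

Call:
servo_tool --moves '[{"gripper": 1,"tx": -0.015,"ty": 0.02,"tz": 0.007,"spin": 0.9},{"gripper": 1,"tx": -0.02,"ty": 0.027,"tz": 0.007,"spin": 0.9},{"gripper": 1,"tx": -0.02,"ty": 0.028,"tz": 0.007,"spin": 0.9},{"gripper": 1,"tx": -0.02,"ty": 0.028,"tz": 0.007,"spin": 0.9},{"gripper": 1,"tx": -0.02,"ty": 0.028,"tz": 0.007,"spin": 0.9}]'

```text
time: 12.55
ee_pos: [537.4, -205.2, 350.3]
orientation: [-0.001, 0.954, 0.299, 0.0]
ft_force: [0.0, 0.5, -0.1]
width: 88.4
finger_force: 0.0
```

Call:
servo_tool --moves '[{"gripper": 1,"tx": -0.02,"ty": 0.028,"tz": 0.007,"spin": 0.9},{"gripper": 1,"tx": -0.018,"ty": 0.028,"tz": 0.007,"spin": 0.9},{"gripper": 1,"tx": -0.012,"ty": 0.02,"tz": 0.007,"spin": 0.7},{"gripper": 1,"tx": -0.006,"ty": 0.01,"tz": 0,"spin": 0},{"gripper": 1,"tx": 0,"ty": 0,"tz": 0,"spin": 0}]'

```text
time: 12.97
ee_pos: [537.5, -310.2, 329.5]
orientation: [0.0, 0.961, 0.276, -0.001]
ft_force: [0.7, 0.7, 0.3]
width: 88.2
finger_force: 0.0
```

Run:
```python
from h import *
for _ in range(6): W=snap('wrist')
pickle.dump(W,open('w6.pkl','wb'));cv2.imwrite('pics/w6.png',W['pixels'])
T=pickle.load(open('s0.pkl','rb'))['top']
b=blob(W,(100,120,50),(128,255,255),(60,20,400,215)); print(cv2.boundingRect(b)); print('disc',circ(W,b,16))
w=blob(W,(0,0,165),(180,70,255),(100,40,300,190)); r=cv2.minAreaRect(w); print(r)
x=cv2.boxPoints(r); l=sorted(x.tolist(),key=lambda p:p[1]); e1,e2=np.mean(l[:2],0),np.mean(l[2:],0); print(e1,e2)
for z in (44,54,64):
    p,q=onz(W,e1,z),onz(W,e2,z);d=p-q;print(z,'mid',((p+q)/2).round(1),'len',np.linalg.norm(d).round(1),'az',np.degrees(np.arctan2(d[1],d[0])).round(2))
print('tri mid',tri(W,(e1+e2)/2,T,(300.3,192.3)))
print(ctrl.observe()['ee_pos'].round(1),yaw(),ctrl.observe()['joint_vel'].round(3))
```

```text
(197, 92, 127, 125)
disc (array([ 538.8, -320.3]), array([154.3, 155. ]))
((260.3755187988281, 162.482666015625), (9.274200439453125, 75.2487564086914), 1.5911402702331543)
[261.42022705 124.8727951 ] [259.33081055 200.09253693]
44 mid [ 537.7 -320.1   44. ] len 88.2 az 31.39
54 mid [ 539.7 -318.5   54. ] len 85.8 az 31.39
64 mid [ 541.6 -317.    64. ] len 83.4 az 31.39
tri mid (array([ 539.35160115, -319.40722421,   45.2660702 ]), np.float64(0.6056051345428191))
[ 538.4 -307.   330.5] -57.713337577806634 [ 0.008  0.002  0.007 -0.003  0.003 -0.001  0.002]
```

View pics/w6.png

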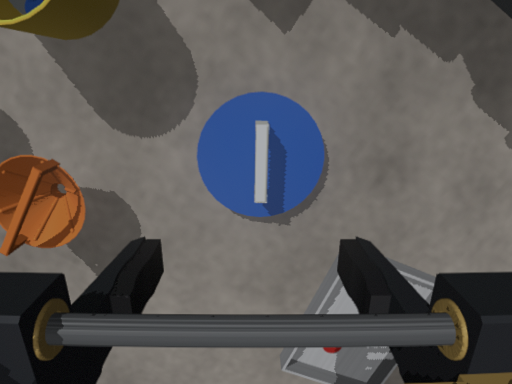

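Lid at (261,155), white bar from (263,122) to (261,202). Centre (539,-320), bar azimuth ≈31.4°, and triangulated bar height ≈45–50 mm agrees with it lying on the table. Descend.

Call:
servo_tool --moves '[{"gripper": 1,"tx": -0.002,"ty": 0.003,"tz": 0.02,"spin": 0.3},{"gripper": 1,"tx": -0.002,"ty": 0.004,"tz": 0.04,"spin": 0.3},{"gripper": 1,"tx": -0.002,"ty": 0.004,"tz": 0.04,"spin": 0.3},{"gripper": 1,"tx": 0,"ty": 0,"tz": 0.04,"spin": 0},{"gripper": 1,"tx": 0,"ty": 0,"tz": 0.03,"spin": 0}]'

```text
time: 13.68
ee_pos: [537.9, -320.0, 157.7]
orientation: [-0.001, 0.963, 0.27, -0.001]
ft_force: [-0.6, -0.6, 0.5]
width: 88.3
finger_force: 0.0
```

Call:
servo_tool --moves '[{"gripper": 1,"tx": 0,"ty": 0,"tz": 0.02,"spin": 0},{"gripper": 1,"tx": 0,"ty": 0,"tz": 0.01,"spin": 0},{"gripper": 1,"tx": 0,"ty": 0,"tz": 0,"spin": 0},{"gripper": 1,"tx": 0,"ty": 0,"tz": 0,"spin": 0},{"gripper": 1,"tx": 0,"ty": 0,"tz": 0,"spin": 0}]'

```text
time: 14.1
ee_pos: [539.3, -322.2, 132.0]
orientation: [0.001, 0.963, 0.269, 0.001]
ft_force: [-0.1, 0.0, 0.3]
width: 88.0
finger_force: 0.0
```

Run:
```python
from h import *
for _ in range(3): W=snap('wrist')
plan([539,-319.5,92],-58.6,rows=5); print(ctrl.observe()['joint_vel'].round(3))
r=cv2.minAreaRect(blob(W,(0,0,165),(180,70,255),(180,60,150,200))); print(r)
p=[onz(W,(r[0][0]+d,r[0][1]),54)[:2].round(1) for d in(0,5)]; print(p)
```

```text
from [ 539.  -322.2  131.8] yaw -58.8 d [  0.    2.7 -39.8] spin -0.2 rows 5
0 0.0003 -0.0005 0.008 -0.04
1 0.0003 -0.0005 0.008 -0.04
2 0.0003 -0.0005 0.008 -0.04
3 0.0003 -0.0005 0.008 -0.04
4 0.0003 -0.0005 0.008 -0.04
[ 0.002  0.006 -0.003  0.005 -0.001 -0.001  0.001]
((245.5, 209.0), (100.0, 27.0), 90.0)
[array([ 554.7, -309.9]), array([ 556.1, -312.1])]
```

Call:
servo_tool --moves '[{"gripper": 1,"tx": 0.0005,"ty": -0.0005,"tz": 0.01,"spin": 0},{"gripper": 1,"tx": 0.0005,"ty": -0.0005,"tz": 0.012,"spin": 0},{"gripper": 1,"tx": 0.0005,"ty": -0.0005,"tz": 0.01,"spin": 0},{"gripper": 1,"tx": 0,"ty": -0.0005,"tz": 0.006,"spin": 0},{"gripper": 1,"tx": 0,"ty": 0,"tz": 0.002,"spin": 0}]'

```text
time: 14.67
ee_pos: [537.5, -318.4, 88.1]
orientation: [-0.001, 0.963, 0.269, -0.001]
ft_force: [0.7, 0.5, 0.5]
width: 87.9
finger_force: 0.0
```

Call:
servo_tool --force 25 --moves '[{"gripper": -1,"tx": 0,"ty": 0,"tz": 0,"spin": 0},{"gripper": -1,"tx": 0,"ty": 0,"tz": 0,"spin": 0},{"gripper": -1,"tx": 0,"ty": 0,"tz": 0,"spin": 0},{"gripper": -1,"tx": 0,"ty": 0,"tz": 0,"spin": 0},{"gripper": -1,"tx": 0,"ty": 0,"tz": 0,"spin": 0}]'

```text
time: 15.08
ee_pos: [538.6, -319.5, 90.6]
orientation: [0.0, 0.963, 0.269, 0.0]
ft_force: [0.4, -0.5, -0.8]
width: 57.1
finger_force: 0.0
```

Call:
servo_tool --moves '[{"gripper": -1,"tx": 0,"ty": 0,"tz": 0,"spin": 0},{"gripper": -1,"tx": 0,"ty": 0,"tz": 0,"spin": 0},{"gripper": -1,"tx": 0,"ty": 0,"tz": 0,"spin": 0},{"gripper": -1,"tx": 0,"ty": 0,"tz": 0,"spin": 0},{"gripper": -1,"tx": 0,"ty": 0,"tz": 0,"spin": 0}]'

```text
time: 15.5
ee_pos: [538.5, -319.2, 90.2]
orientation: [-0.0, 0.963, 0.269, 0.0]
ft_force: [0.8, 0.0, 0.2]
width: 23.8
finger_force: 0.0
```

Call:
servo_tool --moves '[{"gripper": -1,"tx": 0,"ty": 0,"tz": 0,"spin": 0},{"gripper": -1,"tx": 0,"ty": 0,"tz": 0,"spin": 0},{"gripper": -1,"tx": 0,"ty": 0,"tz": 0,"spin": 0},{"gripper": -1,"tx": 0,"ty": 0,"tz": 0,"spin": 0},{"gripper": -1,"tx": 0,"ty": 0,"tz": 0,"spin": 0}]'

```text
time: 15.92
ee_pos: [538.5, -319.4, 90.2]
orientation: [0.0, 0.963, 0.269, 0.0]
ft_force: [-0.5, -0.9, -0.4]
width: 13.5
finger_force: 25.0
```

Call:
servo_tool --moves '[{"gripper": -1,"tx": 0,"ty": 0,"tz": -0.004,"spin": 0},{"gripper": -1,"tx": 0,"ty": 0,"tz": -0.016,"spin": 0},{"gripper": -1,"tx": 0,"ty": 0,"tz": -0.03,"spin": 0},{"gripper": -1,"tx": 0,"ty": 0,"tz": -0.035,"spin": 0},{"gripper": -1,"tx": 0,"ty": 0,"tz": -0.035,"spin": 0}]'

```text
time: 16.33
ee_pos: [537.6, -318.5, 210.8]
orientation: [-0.001, 0.963, 0.269, -0.001]
ft_force: [0.6, 0.3, -1.6]
width: 13.4
finger_force: 25.0
```

Call:
servo_tool --moves '[{"gripper": -1,"tx": 0.004,"ty": -0.0045,"tz": -0.03,"spin": 0},{"gripper": -1,"tx": 0.008,"ty": -0.009,"tz": -0.02,"spin": 0},{"gripper": -1,"tx": 0.014,"ty": -0.0155,"tz": 0,"spin": 0},{"gripper": -1,"tx": 0.02,"ty": -0.0223,"tz": 0,"spin": 0},{"gripper": -1,"tx": 0.022,"ty": -0.0245,"tz": 0,"spin": 0}]'

```text
time: 16.75
ee_pos: [556.6, -219.4, 260.9]
orientation: [0.0, 0.964, 0.267, -0.0]
ft_force: [2.1, -0.1, -3.0]
width: 13.0
finger_force: 25.0
```

Call:
servo_tool --moves '[{"gripper": -1,"tx": 0.022,"ty": -0.0245,"tz": 0,"spin": 0},{"gripper": -1,"tx": 0.022,"ty": -0.0245,"tz": 0,"spin": 0},{"gripper": -1,"tx": 0.022,"ty": -0.0245,"tz": 0,"spin": 0},{"gripper": -1,"tx": 0.022,"ty": -0.0245,"tz": 0,"spin": 0},{"gripper": -1,"tx": 0.02,"ty": -0.0223,"tz": 0,"spin": 0}]'

```text
time: 17.17
ee_pos: [587.0, -57.7, 260.0]
orientation: [-0.001, 0.963, 0.269, -0.001]
ft_force: [-0.1, -1.1, -1.7]
width: 13.0
finger_force: 25.0
```

Call:
servo_tool --moves '[{"gripper": -1,"tx": 0.015,"ty": -0.0167,"tz": 0,"spin": 0},{"gripper": -1,"tx": 0.0085,"ty": -0.0095,"tz": 0,"spin": 0},{"gripper": -1,"tx": 0.003,"ty": -0.0035,"tz": 0,"spin": 0},{"gripper": -1,"tx": 0,"ty": 0,"tz": 0,"spin": 0},{"gripper": -1,"tx": 0,"ty": 0,"tz": 0,"spin": 0}]'

```text
time: 17.58
ee_pos: [594.3, -23.2, 260.3]
orientation: [0.001, 0.963, 0.268, -0.0]
ft_force: [-1.1, -0.3, -1.3]
width: 13.0
finger_force: 25.0
```

Run:
```python
from h import *
for _ in range(5): W=snap('wrist')
S={n:snap(n) for n in('side','top')}; S['wrist']=W; pickle.dump(S,open('s3.pkl','wb'))
o=ctrl.observe(); z=o['ee_pos'][2]-90.2+16; print(z,o['ft_force'].round(1),o['joint_vel'].round(3))
for n,b in (('side',(220,100,90,100)),('top',(170,130,95,95))):
    c=blob(S[n],(100,120,50),(128,255,255),b); print(n,cv2.boundingRect(c),circ(S[n],c,z))
y=blob(S['side'],(20,120,40),(34,255,255),(230,140,60,75)); print(cv2.boundingRect(y))
plan([594.6,-21.2,215],rows=5)
```

```text
186.06040083453138 [ 0.  -0.1 -2.1] [-0.005  0.    -0.005  0.     0.     0.001 -0.001]
side (233, 135, 48, 27) (array([594.5, -26.6]), array([155.4, 158.6]))
top (198, 161, 41, 33) (array([571.2, -35.9]), array([ 96.4, 150.1]))
(237, 159, 41, 43)
from [594.6 -22.1 260.3] yaw -58.88 d [ -0.    0.9 -45.3] spin 0 rows 5
0 0.0001 -0.0002 0.0091 0.0
1 0.0001 -0.0002 0.0091 0.0
2 0.0001 -0.0002 0.0091 0.0
3 0.0001 -0.0002 0.0091 0.0
4 0.0001 -0.0002 0.0091 0.0
```

Call:
servo_tool --moves '[{"gripper": -1,"tx": 0.0005,"ty": -0.0005,"tz": 0.008,"spin": 0},{"gripper": -1,"tx": 0.0005,"ty": 0,"tz": 0.014,"spin": 0},{"gripper": -1,"tx": 0,"ty": 0,"tz": 0.014,"spin": 0},{"gripper": -1,"tx": 0,"ty": 0,"tz": 0.01,"spin": 0},{"gripper": -1,"tx": 0,"ty": 0,"tz": 0.005,"spin": 0}]'

```text
time: 18.35
ee_pos: [594.5, -20.1, 207.4]
orientation: [-0.001, 0.963, 0.269, -0.001]
ft_force: [0.2, -0.2, -1.6]
width: 13.4
finger_force: 25.0
```

Call:
servo_tool --moves '[{"gripper": -1,"tx": 0,"ty": 0,"tz": 0.002,"spin": 0},{"gripper": -1,"tx": 0,"ty": 0,"tz": 0,"spin": 0},{"gripper": -1,"tx": 0,"ty": 0,"tz": 0,"spin": 0},{"gripper": -1,"tx": 0,"ty": 0,"tz": 0,"spin": 0},{"gripper": -1,"tx": 0,"ty": 0,"tz": 0,"spin": 0}]'

```text
time: 18.77
ee_pos: [595.7, -20.3, 207.8]
orientation: [0.0, 0.963, 0.269, 0.001]
ft_force: [0.4, -0.4, -1.6]
width: 13.3
finger_force: 25.0
```

Call:
servo_tool --moves '[{"gripper": -1,"tx": 0,"ty": 0,"tz": 0.002,"spin": 0},{"gripper": -1,"tx": 0,"ty": 0,"tz": 0.002,"spin": 0},{"gripper": -1,"tx": 0,"ty": 0,"tz": 0.002,"spin": 0},{"gripper": -1,"tx": 0,"ty": 0,"tz": 0,"spin": 0},{"gripper": -1,"tx": 0,"ty": 0,"tz": 0,"spin": 0}]'

```text
time: 19.18
ee_pos: [595.2, -20.3, 201.0]
orientation: [-0.0, 0.963, 0.269, -0.0]
ft_force: [0.2, -0.4, -2.0]
width: 13.4
finger_force: 25.0
```

No contact yet; 6 mm still to go.

Call:
servo_tool --moves '[{"gripper": -1,"tx": -0.0005,"ty": 0.0005,"tz": 0.0015,"spin": 0},{"gripper": -1,"tx": 0,"ty": 0,"tz": 0.0015,"spin": 0},{"gripper": -1,"tx": 0,"ty": 0,"tz": 0.0015,"spin": 0},{"gripper": -1,"tx": 0,"ty": 0,"tz": 0,"spin": 0},{"gripper": -1,"tx": 0,"ty": 0,"tz": 0,"spin": 0}]'

```text
time: 19.6
ee_pos: [595.1, -21.0, 196.5]
orientation: [-0.0, 0.963, 0.269, -0.0]
ft_force: [-0.1, -1.0, -2.9]
width: 13.0
finger_force: 25.0
```

Call:
servo_tool --moves '[{"gripper": -1,"tx": 0,"ty": 0,"tz": 0.0005,"spin": 0},{"gripper": -1,"tx": 0,"ty": 0,"tz": 0.0005,"spin": 0},{"gripper": -1,"tx": 0,"ty": 0,"tz": 0.0005,"spin": 0},{"gripper": -1,"tx": 0,"ty": 0,"tz": 0,"spin": 0},{"gripper": -1,"tx": 0,"ty": 0,"tz": 0,"spin": 0}]'

```text
time: 20.02
ee_pos: [595.2, -21.0, 195.2]
orientation: [-0.0, 0.963, 0.269, 0.0]
ft_force: [-0.7, 0.3, -1.9]
width: 13.3
finger_force: 25.0
```

Call:
servo_tool --moves '[{"gripper": -1,"tx": 0,"ty": 0,"tz": 0.0005,"spin": 0},{"gripper": -1,"tx": 0,"ty": 0,"tz": 0.0005,"spin": 0},{"gripper": -1,"tx": 0,"ty": 0,"tz": 0,"spin": 0},{"gripper": -1,"tx": 0,"ty": 0,"tz": 0,"spin": 0},{"gripper": -1,"tx": 0,"ty": 0,"tz": 0,"spin": 0}]'

```text
time: 20.43
ee_pos: [595.2, -21.0, 195.1]
orientation: [-0.0, 0.963, 0.269, 0.0]
ft_force: [-1.3, 0.3, 6.1]
width: 13.4
finger_force: 25.0
```

Call:
servo_tool --moves '[{"gripper": -1,"tx": 0,"ty": 0,"tz": 0,"spin": 0},{"gripper": -1,"tx": 0,"ty": 0,"tz": 0,"spin": 0},{"gripper": -1,"tx": 0,"ty": 0,"tz": 0,"spin": 0},{"gripper": -1,"tx": 0,"ty": 0,"tz": 0,"spin": 0},{"gripper": -1,"tx": 0,"ty": 0,"tz": 0,"spin": 0}]'

```text
time: 20.85
ee_pos: [595.2, -21.0, 195.1]
orientation: [-0.0, 0.963, 0.269, 0.0]
ft_force: [-2.4, 0.8, 5.3]
width: 13.2
finger_force: 25.0
```

Contact: the disc is on the rim, with a light ~7 N press. Release and rise.

Call:
servo_tool --moves '[{"gripper": -0.5,"tx": 0,"ty": 0,"tz": 0,"spin": 0},{"gripper": -0.3,"tx": 0,"ty": 0,"tz": 0,"spin": 0},{"gripper": 0,"tx": 0,"ty": 0,"tz": 0,"spin": 0},{"gripper": 0,"tx": 0,"ty": 0,"tz": 0,"spin": 0},{"gripper": 0,"tx": 0,"ty": 0,"tz": 0,"spin": 0}]'

```text
time: 21.27
ee_pos: [595.2, -21.0, 194.1]
orientation: [-0.0, 0.963, 0.269, -0.0]
ft_force: [0.7, -1.2, 0.9]
width: 43.7
finger_force: 0.0
```

Call:
servo_tool --moves '[{"gripper": 0.3,"tx": 0,"ty": 0,"tz": -0.01,"spin": 0},{"gripper": 1,"tx": 0,"ty": 0,"tz": -0.025,"spin": 0},{"gripper": 1,"tx": 0,"ty": 0,"tz": -0.035,"spin": 0},{"gripper": 1,"tx": 0,"ty": 0,"tz": -0.04,"spin": 0},{"gripper": 1,"tx": 0,"ty": 0,"tz": -0.03,"spin": 0}]'

```text
time: 21.68
ee_pos: [595.5, -21.5, 337.7]
orientation: [0.001, 0.963, 0.269, 0.001]
ft_force: [0.5, 0.6, -0.3]
width: 75.2
finger_force: 0.0
```

Run:
```python
from h import *
for _ in range(5): W=snap('wrist')
D=snap('side'); T=snap('top')
c=lambda s,x,y:cv2.resize(s['pixels'][y:y+120,x:x+120],(400,400),interpolation=cv2.INTER_CUBIC)
cv2.imwrite('pics/h3.png',np.hstack([c(D,190,100),cv2.resize(W['pixels'],(400,400))]))
b=blob(W,(100,120,50),(128,255,255),(100,20,320,225)); print(cv2.boundingRect(b),circ(W,b,121))
b=blob(D,(100,120,50),(128,255,255),(220,120,90,80)); print('side',circ(D,b,121))
y=blob(D,(20,120,40),(34,255,255),(230,140,60,75)); print(cv2.boundingRect(y))
print(ctrl.observe()['ee_pos'])
```

```text
(167, 88, 167, 157) (array([594.8, -20.7]), array([154.6, 155.1]))
side (array([595.9, -25.4]), array([155.5, 156.4]))
(238, 173, 39, 29)
[594.32821728 -20.68177634 332.90359957]
```

View pics/h3.png

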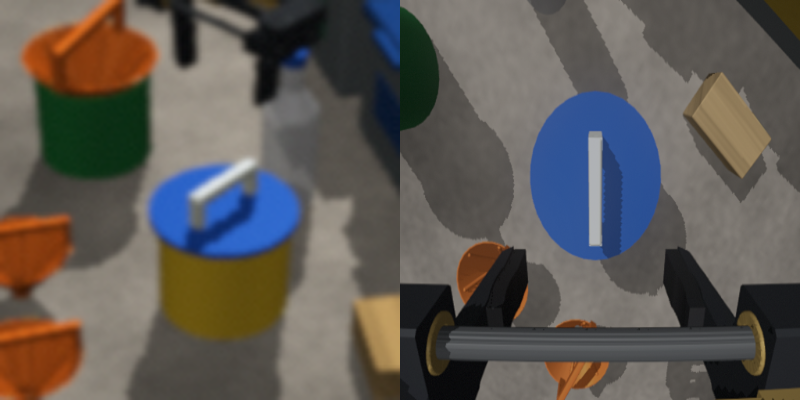

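The lid is level and centred on the yellow tub: (594.8,-20.7) against the tub at (595.2,-21.6). The funnel still hangs upright in the green tub. Hand in.

```bash
python3 -c "
from cell import ctrl
print(ctrl.sign_off())"
```

```text
the job is handed in; nothing more can be done
None
```

The job is handed in, with no verdict shown: the funnel hangs upright and centred in the green tub, and the lid sits level on the yellow tub within about 1 mm of centre by the wrist camera.

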